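Cap the two storage tubes by trial fit

ROBOT

A 6-joint arm with a two-finger parallel gripper is mounted at the origin on the work surface. World frame = base frame: x ahead of the robot, y to its left, z up, the work surface at z = 0. Lengths are in mm, angles in rad, forces in N, time in s.
With the tool pointing down it reaches from about 300 to 750 mm from the base axis. Payload 8.5 kg.
Tool frame: the origin (TCP) lies at the very end of the fingers, on their centre line; the grasp point (between the pads) lies 19 mm behind it; y points along the fingers, z is the direction in which the jaws open and shut, and the axes are right-handed (so a half turn about y gives the same grasp; the last joint's range is limited). The gripper opens to 85 mm and grips with 20 to 120 N. Pads are 22 mm wide; open, the fingers measure 114 mm over their backs; the gripper's body (76 mm by 85 mm) begins 54 mm behind the grasp point. The pads swing forward as they close: fully open they stand 13 mm farther back than shut.
Start: joints at [0.966, 0.381, 1.297, -0, 1.464, -0.215], TCP at [208.992, 508.727, 231.322] pointing down, gripper open.
Joint ranges: [-3.11, 3.11], [-0.89, 2.33], [0.22, 2.48], [-1.42, 4.56], [0.17, 2.85], [-2.88, 2.88]. Speed limits (rad/s): [2.39, 2.39, 3.14, 3.14, 3.14, 3.14].

INTERFACE

Orientations are given as a rotation vector (axis times angle).
In Python, from bench import get_state, snapshot, ctrl gives the robot as it stands.
- The arm moves only by the tool move_arm, never from a script. Its argument "targets" is a list of rows, each a list of 5 numbers: the shift along the tool's x, y, z in m, then the turn about the tool's y in degrees, then the gripper's target within -1 to 1 (shut at 1, half-way at 0, fully open at -1). In form: [[x, y, z, turn, fingers], ...]. A call has 1 to 8 rows; each row is the pose to reach, as a shift and turn from the pose commanded when the call began, along the tool's axes at that moment; what a row does not reach only later rows make up. A row lasts 1/12 s, in which the tool goes at most 41.7 mm and 7.16 degrees, less where a joint would pass 70% of its speed; a pose out of reach is approached as far as the arm can. A call with a gripper value outside its range is refused whole. The fingers move at their own pace and stop on an object; "grip_force" is the grip in N (left out, the last holds). Time passes only in rows, so rows that repeat a pose let the fingers close. It gives the time, the measured TCP pose, the force and the opening at its end, in the units of the state.
- get_state(): the state, without advancing time (a new reading comes with each control period).
- snapshot(name): name is "scene" or "top" or "wrist"; returns a dict with "image" (400x640x3 uint8, red, green, blue), "z_map" (400x640 float32, mm along the optical axis (not along the pixel's ray), 0 where there is no reading), "mtx" (3x3 intrinsics, pixels), "R" (3x3) and "t" (3): a world point X has camera coordinates R X + t. Camera axes: x right, y down, z forward; pixel columns grow to the right and rows downward; lengths in mm; the calibration is good to about 2 mm. A picture is of the moment at which its call begins.
- ctrl.sign_off(): hands the job in, once; it reports no verdict.
The state is a dict: "time": time; "q": joint angles; "qd": joint speeds; "joint_torque": joint torques, N m; "ee_pos": TCP position; "eef_rot": TCP orientation; "wrist_force": force on the tool from outside, world axes, zero at the start; "moment": the same for the moment, N m; "width": finger opening in mm.
Only numpy, scipy, OpenCV 4.12 (cv2) and the standard library are available. Lean on these libraries where they do the work, as an engineer would, in place of code of your own. Each camera call takes 0.05 s, during which the arm holds its last target. There are 200 camera calls.

TASK

Close the brass and the aluminium storage tube with the two walnut caps, each cap pushed fully home, level, on the tube it belongs to, and let go. The caps look alike but their bores differ slightly, so find out which is which by trying, without forcing a cap that will not go on. Leave everything else on the bench where it is.

Things in the scene. Friction and masses are not known exactly. Their poses are not given: they have to be found in the camera images.
- cap_one: one of two walnut caps alike outside, mouth down on the worktop, about 0.12 kg: round skirt 66 mm across, 38 mm high, open below; plain cylindrical knob on top 30 mm across, from 38 to 78 mm above the mouth. Origin: centre of the mouth (underside), z up. Bore 30 mm deep; one cap's bore is 51 mm, the other's 57 mm; which is not known, find out by trying.
- cap_two: one of two walnut caps alike outside, mouth down on the worktop, about 0.12 kg: round skirt 66 mm across, 38 mm high, open below; plain cylindrical knob on top 30 mm across, from 38 to 78 mm above the mouth. Origin: centre of the mouth (underside), z up. Bore 30 mm deep; one cap's bore is 51 mm, the other's 57 mm; which is not known, find out by trying.
- tube_brass: upright brass (yellow) storage tube, 48 mm outside diameter, fixed on an oak foot 90 mm across, 22 mm high; rim 140 mm above the worktop, outer edge chamfered 1.5 mm; packed with green felt 10 mm below the rim. Origin: centre of the foot's underside. The 51 mm bore is its cap; the 57 mm bore drops over it too, but too loosely.
- tube_aluminium: upright aluminium (silver) storage tube, 54 mm outside diameter, fixed on an oak foot 90 mm across, 22 mm high; rim 140 mm above the worktop, outer edge chamfered 1.5 mm; packed with green felt 10 mm below the rim. Origin: centre of the foot's underside. The 57 mm bore is its cap; the 51 mm bore cannot go over it and stops on its rim.
- cap_one_seat (a point): centre of the top of this cap's bore, 30 mm above its mouth on the axis; it meets the tube's rim point when the cap is home
- cap_two_seat (a point): centre of the top of this cap's bore, 30 mm above its mouth on the axis; it meets the tube's rim point when the cap is home
- tube_brass_rim (a point): centre of this tube's rim, 140 mm above the worktop. A cap goes over the outside and is fully home when the top of its bore rests on the rim, its mouth 30 mm below the rim
- tube_aluminium_rim (a point): centre of this tube's rim, 140 mm above the worktop. A cap goes over the outside and is fully home when the top of its bore rests on the rim, its mouth 30 mm below the rim
- bench_stone: grey steel bench stone 150 x 50 x 25 mm lying flat, bystander, origin under its centre
- bushing: brass bushing 48 mm across, 30 mm high, bystander, origin under its centre
- bishop_blank: black ebony bishop blank standing upright, 40 mm across, 106 mm high, bystander, origin under its centre
- spindle_gauge: flat aluminium spindle gauge with a T end, about 200 x 70 mm, 6 mm thick (16 mm at its screw), lying flat, bystander
- walnut_blank: square walnut turning blank 120 x 45 x 45 mm, lying, bystander, origin under its centre
- brush: bench brush lying on the worktop in front of the rack, bystander
Mind the look-alikes: they are no part of the job. Leave any orange look-alike of the cap_one alone.

How it is judged:
By the outcome, as a careful person would: the job done as asked, in the order asked, and still so for the second after the job is handed in, with the robot touching nothing.
It also fails if it takes over 51 s, if anything falls off the work surface, if the arm or the gripper's body presses on something with over 40 N, if the wrist force passes 120 N, or if a joint passes its speed limit or range.

## Working session

There is one attempt and no reset: what is moved stays moved. The work goes in short steps, Python scripts to look and compute and a tool call to move; the robot and the scene stay as the last step left them, time stands still between calls to the robot, and variables do not carry over. Pictures are saved under pics/ and viewed, about 8 in all and at most 12, crops included, and the job is handed in when it is done.

Besides the shell and the picture viewer there is one more tool, called after "Request:" as name(argument=value, ...), one argument or row to a line, values as JSON. move_arm: Moves the arm, as the interface text tells. Its arguments: {"type":"object","properties":{"targets":{"type":"array"},"grip_force":{"type":"number"}},"required":["targets"]}

```bash
mkdir -p pics; ls; cat > h.py <<'E'
import numpy as np,cv2,pickle
from bench import get_state,snapshot,ctrl
def take(n,f):
    s=snapshot(n); pickle.dump(s,open(f'pics/{f}.pkl','wb')); cv2.imwrite(f'pics/{f}.png',s['image'][:,:,::-1]); return s
def load(f): return pickle.load(open(f'pics/{f}.pkl','rb'))
def world(s,u,v,z=None):
    d=np.linalg.inv(s['mtx'])@[u,v,1]
    z=s['z_map'][int(round(v)),int(round(u))] if z is None else z
    return s['R'].T@(d*z-s['t'])
def ray(s,u,v):
    return -s['R'].T@s['t'], s['R'].T@np.linalg.inv(s['mtx'])@[u,v,1]
def atz(s,u,v,h):
    c,d=ray(s,u,v); return c+d*(h-c[2])/d[2]
E
python3 - <<'E'
from h import *
for n in ('top','scene'):
    s=take(n,n+'0'); print(n,-s['R'].T@s['t'],s['R'][2])
s=get_state();print({k:np.round(v,3) for k,v in s.items()})
E
```

```text
pics
top [ 391.23819001   -2.15401475 1385.94444807] [ 1.23668830e-01  4.97564890e-04 -9.92323422e-01]
scene [1071.19354396 -176.87215421  959.83756731] [-0.51291271  0.17456297 -0.8405048 ]
{'time': np.float64(0.1), 'q': array([ 0.966,  0.381,  1.298, -0.   ,  1.464, -0.215]), 'qd': array([-0.   ,  0.001, -0.001,  0.001,  0.   ,  0.002]), 'joint_torque': array([ 4.0000e-03, -4.4922e+01, -2.3166e+01, -0.0000e+00,  4.0000e-03,
        0.0000e+00]), 'ee_pos': array([208.829, 508.509, 230.77 ]), 'eef_rot': array([-1.55 ,  0.306, -0.305]), 'wrist_force': array([-0.63 ,  0.304, -0.353]), 'moment': array([-0.007, -0.004, -0.018]), 'width': np.float64(85.059)}
```

View pics/top0.png

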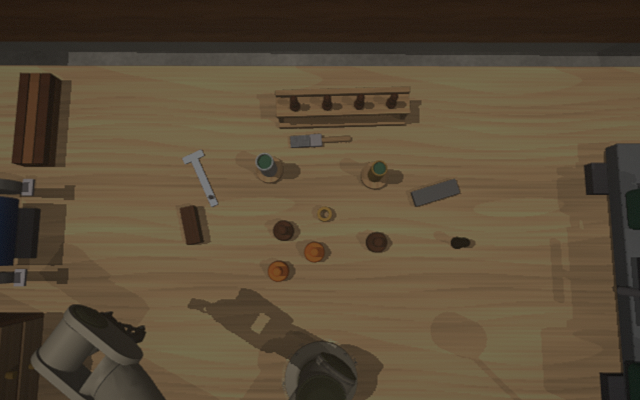

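View pics/scene0.png

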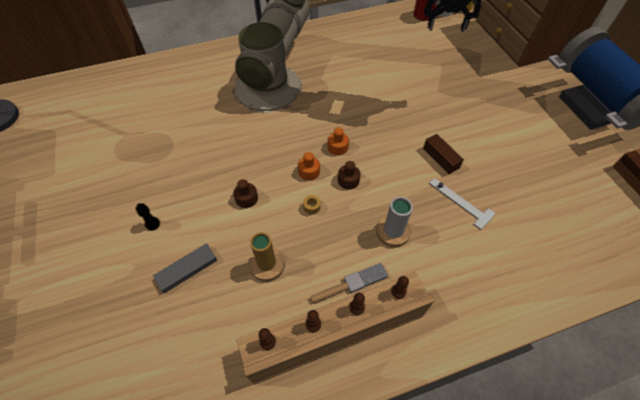

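Top view: the dark walnut caps are at (284,230) and (377,241), and the orange look-alikes are at (315,252) and (278,271). The aluminium tube is at (265,160) and the brass at (379,168). Scene view: dark caps at (349,176) and (245,193), orange at (309,166) and (338,140). The dark brown ones fit "walnut". I'll confirm that in enlarged crops.

```bash
python3 - <<'E'
from h import *
def crop(f,u0,v0,w,h,k):
    im=cv2.imread(f'pics/{f}.png')[v0:v0+h,u0:u0+w]; im=cv2.convertScaleAbs(im,alpha=1.8,beta=15)
    return cv2.resize(im,None,fx=k,fy=k,interpolation=cv2.INTER_CUBIC)
cv2.imwrite('pics/c_top.png',crop('top0',245,140,160,140,4))
cv2.imwrite('pics/c_sc.png',crop('scene0',225,125,200,145,4))
for f,pts in (('top0',[(284,230),(377,241),(265,160),(379,168)]),('scene0',[(349,168),(244,185),(400,203),(262,241)])):
    s=load(f)
    for p in pts: print(f,p,world(s,*p).round(1))
E
```

```text
top0 (284, 230) [457.2 112.3  76.1]
top0 (377, 241) [ 424.1 -172.9   79.5]
top0 (265, 160) [664.8 167.6 130.2]
top0 (379, 168) [ 641.3 -175.4  129.3]
scene0 (349, 168) [471.7 115.7  77. ]
scene0 (244, 185) [ 432.4 -170.8   78. ]
scene0 (400, 203) [649.4 175.6 132.5]
scene0 (262, 241) [ 636.5 -168.2  129.1]
```

View pics/c_top.png

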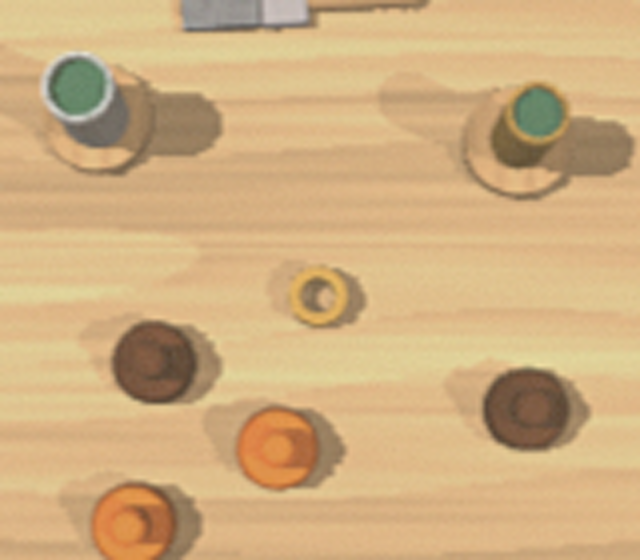

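View pics/c_sc.png

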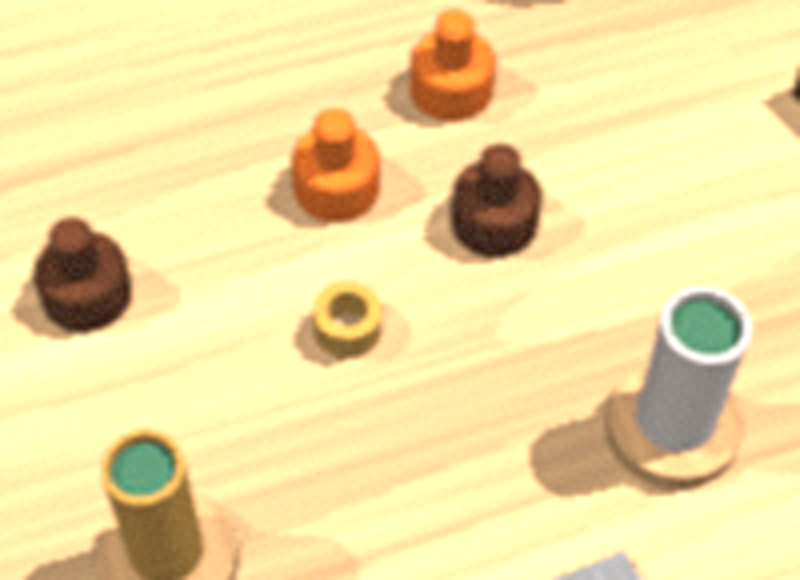

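The crops confirm two dark walnut caps, with knobs at top-crop (156,358) and (532,408) and scene-crop (501,162) and (72,237). The orange ones are separate. Rims are at top-crop (79,87) for aluminium and (539,111) for brass, and scene-crop (705,325) and (145,466). Next I triangulate.

```bash
cat >> h.py <<'E'
def tri(rays):
    A=np.zeros((3,3));b=np.zeros(3)
    for c,d in rays:
        d=d/np.linalg.norm(d);P=np.eye(3)-np.outer(d,d);A+=P;b+=P@c
    x=np.linalg.solve(A,b)
    return x,[np.linalg.norm((np.eye(3)-np.outer(d,d)/(d@d))@(x-c)) for c,d in rays]
E
python3 - <<'E'
from h import *
from scipy.spatial.transform import Rotation as Ro
T,S=load('top0'),load('scene0')
f=lambda c,o:(c+.5)/4-.5+o
for n,a,b in (('capL',(156,358),(501,162)),('capR',(532,408),(72,237)),('alu',(79,87),(705,325)),('brass',(539,111),(145,466)),('orange',(277,446),(335,127))):
    a=(f(a[0],245),f(a[1],140)); b=(f(b[0],225),f(b[1],125))
    x,r=tri([ray(T,*a),ray(S,*b)]); h=140 if n in('alu','brass') else 78
    print(n,x.round(1),np.round(r,1),atz(T,*a,h).round(1),atz(S,*b,h).round(1))
s=get_state();R=Ro.from_rotvec(s['eef_rot']).as_matrix();print(R.round(3))
W=snapshot('wrist'); print('wrist cam in tool:',R.T@(-W['R'].T@W['t']-s['ee_pos']),(W['R']@R).round(3),W['mtx'])
E
```

```text
capL [461.3 117.7  75.8] [4.4 4.4] [459.8 113.4  78. ] [463.9 121.3  78. ]
capR [ 422.6 -174.6   71.6] [1.2 1.2] [ 422.3 -175.    78. ] [ 427.6 -173.4   78. ]
alu [659.7 170.  137.8] [1.8 1.8] [658.5 168.1 140. ] [661.3 170.9 140. ]
brass [ 641.4 -172.9  140.4] [2.2 2.2] [ 641.1 -175.1  140. ] [ 641.7 -170.8  140. ]
orange [393.4  21.8  74.1] [1.7 1.7] [392.9  20.1  78. ] [396.8  22.6  78. ]
[[ 0.925 -0.001  0.38 ]
 [-0.38  -0.001  0.925]
 [-0.    -1.    -0.001]]
wrist cam in tool: [ -69.95948788 -142.39557532    0.15732609] [[-0.    -0.001  1.   ]
 [ 0.962 -0.273  0.   ]
 [ 0.273  0.962  0.001]] [[343.35360121   0.         324.74997838]
 [  0.         343.35360121 199.31077843]
 [  0.           0.           1.        ]]
```

Request:
move_arm(
  targets=[
    [0.28, 0.03, -0.195, 0, -1],
    [0.28, 0.03, -0.195, 0, -1],
    [0.28, 0.03, -0.195, 0, -1],
    [0.28, 0.03, -0.195, 0, -1],
    [0.28, 0.03, -0.195, 0, -1],
    [0.28, 0.03, -0.195, 0, -0.3],
    [0.28, 0.03, -0.195, 0, -0.3],
    [0.28, 0.03, -0.195, 0, -0.3],
  ],
  grip_force=40,
)

```text
time: 0.82
ee_pos: [389.5, 227.8, 202.0]
eef_rot: [-1.549, 0.306, -0.306]
wrist_force: [1.9, 0.9, 0.2]
width: 55.7
```

```bash
python3 - <<'E'
from h import *
take('wrist','w0')
E
```

Request:
move_arm(
  targets=[
    [0.1, 0.03, -0.075, 0, -0.3],
    [0.1, 0.03, -0.075, 0, -0.3],
    [0.1, 0.03, -0.075, 0, -0.3],
    [0.1, 0.03, -0.075, 0, -0.3],
    [0.1, 0.03, -0.075, 0, -0.3],
  ],
)

```text
time: 1.28
ee_pos: [453.5, 120.6, 171.3]
eef_rot: [-1.549, 0.31, -0.307]
wrist_force: [-0.2, 0.3, 0.2]
width: 55.5
```

```bash
python3 - <<'E'
from h import *
take('wrist','w1')
a,b=[cv2.convertScaleAbs(cv2.imread(f'pics/{f}.png'),alpha=1.6,beta=15) for f in('w0','w1')]
cv2.imwrite('pics/w01.png',cv2.resize(np.vstack([a,b]),(480,600),interpolation=cv2.INTER_AREA))
E
```

```text
(no output)
```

View pics/w01.png

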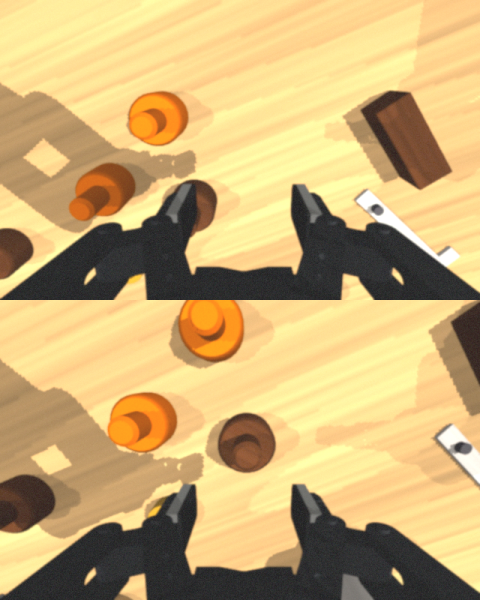

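The lower half (w1) shows cap L unobstructed, with its knob near (325,207) at full size. The orange cap sits left at (165,575 → in w1 about 190,165).

```bash
cat >> h.py <<'E'
from scipy.optimize import least_squares
from scipy.spatial.transform import Rotation as Ro
def cloud(s):
    v,u=np.mgrid[:400,:640]; z=s['z_map']; d=np.stack([(u-s['mtx'][0,2])/s['mtx'][0,0]*z,(v-s['mtx'][1,2])/s['mtx'][1,1]*z,z],-1)
    P=(d-s['t'])@s['R']; P[z<=0]=np.nan; return P
def disc(s,xy,h0,h1,r):
    "points within height band near xy: boundary circle (minEnclosing) and mean"
    P=cloud(s); m=(P[...,2]>h0)&(P[...,2]<h1)&(np.hypot(P[...,0]-xy[0],P[...,1]-xy[1])<r); q=P[m]
    c,rad=cv2.minEnclosingCircle(q[:,:2].astype(np.float32)); v,u=np.nonzero(m)
    return m,len(q),q.mean(0).round(1),np.round(np.median(q[:,2]),1),np.round(c,1),round(rad,1),(u.mean().round(1),v.mean().round(1))
def delta(p,s=None):
    s=s or get_state(); R=Ro.from_rotvec(s['eef_rot']).as_matrix(); return (R.T@(np.array(p)-s['ee_pos'])).round(1)
E
python3 - <<'E'
from h import *
W=load('w1')
print(world(W,325,207))
m,*r=disc(W,(460,116),72,84,25);print(r)
u,v=r[-1]; print(atz(W,u,v,78))
x=tri([ray(W,u,v),ray(load('top0'),283.6,229.1),ray(load('scene0'),349.9,165.1)]);print(x)
for z in (78,):print(delta((*r[1][:2],42)))
W=load('w1')
for h,lo,hi in((38,33,42),): print(disc(W,(460,116),lo,hi,45)[1:])
E
```

```text
[456.29369759 119.96144746  77.27885413]
[1272, array([457.8, 122.3,  76.9]), np.float64(77.4), array([459.1, 121.9]), 15.1, (np.float64(328.8), np.float64(207.5))]
[457.482398   122.42379267  78.        ]
(array([459.96860514, 119.60929443,  72.04407119]), [np.float64(2.267601733585369), np.float64(5.630366274998364), np.float64(3.605598212807898)])
[  4.6 129.8   2.3]
(2958, array([452.9, 124.1,  37.2]), np.float64(37.6), array([458.9, 121.8]), 32.9, (np.float64(327.9), np.float64(187.1)))
```

Request:
move_arm(
  targets=[
    [0.0058, 0.04, 0.0024, 0, -0.3],
    [0.0058, 0.08, 0.0024, 0, -0.3],
    [0.0058, 0.115, 0.0024, 0, -0.3],
    [0.0058, 0.129, 0.0024, 0, -0.3],
    [0.0058, 0.129, 0.0024, 0, 0.1],
    [0.0058, 0.129, 0.0024, 0, 1],
    [0.0058, 0.129, 0.0024, 0, 1],
    [0.0058, 0.129, 0.0024, 0, 1],
  ],
  grip_force=60,
)

```text
time: 2.0
ee_pos: [459.8, 122.8, 44.6]
eef_rot: [-1.549, 0.303, -0.307]
wrist_force: [-0.6, -0.1, -0.8]
width: 28.4
```

Request:
move_arm(
  targets=[
    [0, 0, 0, 0, 1],
    [0, 0, 0, 0, 1],
    [0, 0, 0, 0, 1],
  ],
)

```text
time: 2.25
ee_pos: [459.6, 122.4, 44.0]
eef_rot: [-1.549, 0.304, -0.307]
wrist_force: [-1.4, 0.4, 6.0]
width: 29.1
```

Request:
move_arm(
  targets=[
    [0, -0.03, 0, 0, 1],
    [0, -0.07, 0, 0, 1],
    [0.02, -0.105, 0.005, 0, 1],
    [0.045, -0.135, 0.01, 0, 1],
    [0.075, -0.16, 0.015, 0, 1],
    [0.105, -0.18, 0.02, 0, 1],
    [0.14, -0.19, 0.025, 0, 1],
    [0.17, -0.19, 0.03, 0, 1],
  ],
)

```text
time: 2.92
ee_pos: [630.1, 84.7, 236.3]
eef_rot: [-1.548, 0.302, -0.31]
wrist_force: [0.1, -0.5, -0.3]
width: 28.8
```

Request:
move_arm(
  targets=[
    [0.027, 0, 0.005, 0, 1],
    [0.027, 0, 0.005, 0, 1],
    [0.027, 0, 0.005, 0, 1],
    [0.027, 0, 0.005, 0, 1],
  ],
)

```text
time: 3.25
ee_pos: [654.1, 80.0, 232.8]
eef_rot: [-1.549, 0.307, -0.305]
wrist_force: [-0.1, 0.8, -0.5]
width: 28.5
```

```bash
python3 - <<'E'
from h import *
W=take('wrist','w2'); s=get_state(); print(s['ee_pos'],s['eef_rot'],s['width'],s['wrist_force'])
im=cv2.convertScaleAbs(cv2.imread('pics/w2.png'),alpha=1.6,beta=15); cv2.imwrite('pics/w2b.png',im)
m,*r=disc(W,(660,170),134,144,45);print(r); print(delta((*r[3],140)))
E
```

```text
[653.94447235  80.11150528 233.24209429] [-1.54912479  0.30604441 -0.30508163] 28.705394291186284 [-0.11987893 -0.72588856 -1.24664544]
[1650, array([659. , 171.9, 138.9]), np.float64(139.4), array([660. , 171.4]), 27.3, (np.float64(449.6), np.float64(160.8))]
[-29.   93.2  86.8]
```

View pics/w2b.png

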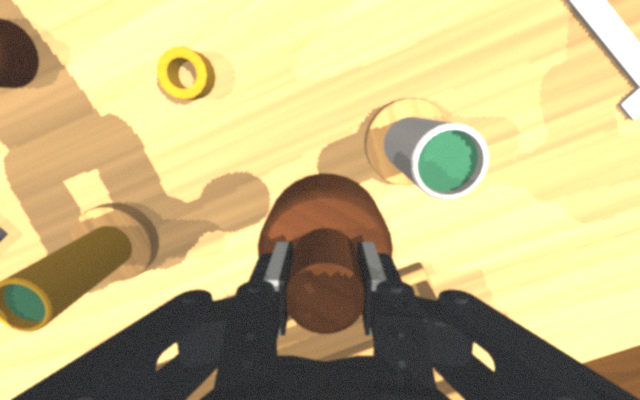

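w2b shows the cap hanging upright at (325,250) and the aluminium rim at (450,160). Brass is at the left edge near (24,303). Next I locate the cap axis in the same camera.

```bash
python3 - <<'E'
from h import *
W=load('w2'); P=cloud(W); p=get_state()['ee_pos']
m=(np.hypot(P[...,0]-p[0],P[...,1]-p[1])<45)&(P[...,2]>180); 
v,u=np.mgrid[:400,:640]
for a,b in((175,190),(190,205),(205,220)):
    k=m&(v>=a)&(v<b)&(u>290)&(u<360); print(a,k.sum(),np.nanmedian(P[k],0).round(1))
top=m&(P[...,2]>222)&(P[...,2]<232)&(v<245)
q=P[top]; print(len(q),np.median(q[:,2]))
# upper edge pixels of skirt top outline: for columns, first v in top mask
e=[]
for c in range(262,390,4):
    r=np.nonzero(top[:,c])[0]
    if len(r): e.append(P[r[0],c])
e=np.array(e); 
f=least_squares(lambda x:np.hypot(e[:,0]-x[0],e[:,1]-x[1])-33,p[:2],loss='soft_l1'); print('top edge',f.x.round(1),np.abs(f.fun).mean())
side=m&(P[...,2]>192)&(P[...,2]<224)&(v<260);q=P[side]
f2=least_squares(lambda x:np.hypot(q[:,0]-x[0],q[:,1]-x[1])-33,p[:2],loss='soft_l1'); print('side',len(q),f2.x.round(1),np.abs(f2.fun).mean(), q[:,2].min())
print('tcp',p,'brass',disc(W,(641,-173),134,144,45)[1:])
for n in (f.x,f2.x): print('move',delta(p+np.array([660-n[0],171.4-n[1],0])), delta((*n,p[2])))
E
```

```text
175 870 [624.6  92.3 206.5]
190 1030 [627.9  91.1 224.7]
205 1033 [634.1  88.6 226.6]
5188 226.3785344744181
top edge [655.3  79.5] 0.24620725815192301
side 2112 [655.3  79.6] 0.5254554792311256 192.00482347881658
tcp [653.94447235  80.11150528 233.24209429] brass (1206, array([ 642.5, -166.1,  138. ]), np.float64(138.6), array([ 640.9, -171.6]), 24.6, (np.float64(29.0), np.float64(303.6)))
move [-30.5   0.   86.8] [ 1.5 -0.  -0. ]
move [-30.5   0.   86.7] [ 1.4 -0.   0.1]
```

Request:
move_arm(
  targets=[
    [-0.012, 0, 0.035, 0, 1],
    [-0.024, 0.0, 0.07, 0, 1],
    [-0.0305, 0.02, 0.0868, 0, 1],
    [-0.0305, 0.038, 0.0868, 0, 1],
    [-0.0305, 0.042, 0.0868, 0, 1],
    [-0.0305, 0.042, 0.0868, 0, 1],
    [-0.0305, 0.042, 0.0868, 0, 1],
  ],
)

```text
time: 3.88
ee_pos: [659.5, 171.2, 192.4]
eef_rot: [-1.549, 0.305, -0.307]
wrist_force: [-0.0, 0.2, -1.3]
width: 28.7
```

```bash
python3 - <<'E'
from h import *
p=get_state(); print(p['ee_pos'].round(1),p['wrist_force'].round(1),p['eef_rot'].round(3)); d=delta((660,171.4,184.5),p); print('tcp->rim',d,'want x=-(+1.5)->',d[0]-1.5)
E
```

```text
[659.5 171.2 192.4] [-0.   0.2 -1.3] [-1.549  0.305 -0.307]
tcp->rim [0.4 7.9 0.4] want x=-(+1.5)-> -1.1
```

Request:
move_arm(
  targets=[
    [-0.001, 0.003, 0.0004, 0, 1],
    [-0.001, 0.006, 0.0004, 0, 1],
    [-0.001, 0.008, 0.0004, 0, 1],
    [-0.001, 0.01, 0.0004, 0, 1],
    [-0.001, 0.011, 0.0004, 0, 1],
    [-0.001, 0.012, 0.0004, 0, 1],
    [-0.001, 0.012, 0.0004, 0, 1],
  ],
)

```text
time: 4.47
ee_pos: [659.2, 172.1, 183.3]
eef_rot: [-1.548, 0.302, -0.31]
wrist_force: [-5.4, -1.4, 18.4]
width: 28.2
```

It stopped at the rim with 18 N. I'll do a small light search of ±2 mm to rule out misalignment.

Request:
move_arm(
  targets=[
    [0, -0.001, 0, 0, 1],
    [-0.002, -0.001, 0, 0, 1],
    [-0.0025, -0.001, 0, 0, 1],
    [-0.0015, -0.001, -0.002, 0, 1],
    [0, -0.001, -0.0025, 0, 1],
    [0, -0.001, -0.0025, 0, 1],
  ],
)

```text
time: 4.97
ee_pos: [658.7, 170.9, 183.4]
eef_rot: [-1.545, 0.301, -0.309]
wrist_force: [-1.6, 3.6, 12.6]
width: 28.9
```

Request:
move_arm(
  targets=[
    [0.0015, 0, 0.001, 0, 1],
    [0.0025, 0, 0.0025, 0, 1],
    [0.0015, 0, 0.0045, 0, 1],
    [0, 0, 0.005, 0, 1],
    [-0.001, 0, 0.0035, 0, 1],
    [0, 0, 0.0025, 0, 1],
    [0, 0, 0.0025, 0, 1],
  ],
)

```text
time: 5.55
ee_pos: [660.4, 172.7, 184.0]
eef_rot: [-1.546, 0.3, -0.312]
wrist_force: [1.5, 2.9, 13.4]
width: 29.1
```

No drop anywhere, so this cap is the 51 mm one and belongs on the brass tube. I'm lifting off and going there.

Request:
move_arm(
  targets=[
    [0, -0.02, 0, 0, 1],
    [0, -0.045, -0.01, 0, 1],
    [0.01, -0.05, -0.035, 0, 1],
    [0.03, -0.05, -0.07, 0, 1],
    [0.05, -0.05, -0.105, 0, 1],
    [0.07, -0.05, -0.138, 0, 1],
    [0.09, -0.05, -0.172, 0, 1],
    [0.11, -0.05, -0.205, 0, 1],
  ],
)

```text
time: 6.22
ee_pos: [682.5, -61.2, 230.4]
eef_rot: [-1.549, 0.306, -0.306]
wrist_force: [0.9, 0.3, -1.1]
width: 28.7
```

Request:
move_arm(
  targets=[
    [0.015, 0, -0.025, 0, 1],
    [0.023, 0, -0.035, 0, 1],
    [0.023, 0, -0.035, 0, 1],
    [0.023, 0, -0.035, 0, 1],
    [0.023, 0, -0.035, 0, 1],
  ],
)

```text
time: 6.63
ee_pos: [690.5, -98.6, 230.3]
eef_rot: [-1.549, 0.305, -0.305]
wrist_force: [-0.4, 0.2, -1.5]
width: 28.6
```

```bash
cat >> h.py <<'E'
def heldcap(W,p,edge=33):
    P=cloud(W); v,u=np.mgrid[:400,:640]; m=(np.hypot(P[...,0]-p[0],P[...,1]-p[1])<45)
    top=m&(P[...,2]>p[2]-12)&(P[...,2]<p[2]-1)&(v<245); h=np.median(P[top][:,2])
    e=np.array([P[np.nonzero(top[:,c])[0][0],c] for c in range(262,390,4) if top[:,c].any()])
    f=least_squares(lambda x:np.hypot(e[:,0]-x[0],e[:,1]-x[1])-33,p[:2],loss='soft_l1')
    q=P[m&(P[...,2]>p[2]-41)&(P[...,2]<p[2]-9)&(v<260)]
    g=least_squares(lambda x:np.hypot(q[:,0]-x[0],q[:,1]-x[1])-33,p[:2],loss='soft_l1')
    return f.x,g.x,h
E
python3 - <<'E'
from h import *
W=take('wrist','w3'); p=get_state(); print(p['ee_pos'],p['width'],p['wrist_force'].round(1))
r=disc(W,(641,-172),134,144,45)[1:];print(r)
a,b,h=heldcap(W,p['ee_pos']);print(a,b,'skirt top',h, 'cap-tcp',delta((*b,p['ee_pos'][2])))
c=(a+b)/2;print('move',delta(p['ee_pos']+[*(r[3]-c),0]))
cv2.imwrite('pics/w3b.png',cv2.convertScaleAbs(cv2.imread('pics/w3.png'),alpha=1.6,beta=15))
E
```

```text
[690.50598973 -98.30874482 230.38518034] 28.411890350405777 [ 0.  -0.  -2.3]
(1438, array([ 639.9, -171.9,  138.8]), np.float64(139.2), array([ 640.7, -172.7]), 24.3, (np.float64(198.9), np.float64(177.5)))
[691.45941116 -98.73906276] [691.68793426 -98.89548559] skirt top 223.77701229831007 cap-tcp [ 1.3 -0.  -0.1]
move [-19.1  -0.  -87.6]
```

Request:
move_arm(
  targets=[
    [-0.008, 0, -0.035, 0, 1],
    [-0.016, 0.0, -0.07, 0, 1],
    [-0.0191, 0.015, -0.0876, 0, 1],
    [-0.0191, 0.034, -0.0876, 0, 1],
    [-0.0191, 0.039, -0.0876, 0, 1],
    [-0.0191, 0.039, -0.0876, 0, 1],
    [-0.0191, 0.039, -0.0876, 0, 1],
  ],
)

```text
time: 7.27
ee_pos: [640.2, -172.6, 191.8]
eef_rot: [-1.549, 0.304, -0.305]
wrist_force: [0.7, -0.0, -1.0]
width: 28.4
```

```bash
python3 - <<'E'
from h import *
p=get_state(); print(p['ee_pos'].round(1),p['wrist_force'].round(1),p['eef_rot'].round(3)); d=delta((640.7,-172.7,184.5),p); print('corr x',d[0]-1.4,'y',d[1],'z',d[2])
E
```

```text
[ 640.2 -172.6  191.8] [ 0.7 -0.  -1. ] [-1.549  0.304 -0.305]
corr x -0.7999999999999999 y 7.3 z 0.1
```

Request:
move_arm(
  targets=[
    [-0.0008, 0.003, 0.0001, 0, 1],
    [-0.0008, 0.006, 0.0001, 0, 1],
    [-0.0008, 0.008, 0.0001, 0, 1],
    [-0.0008, 0.01, 0.0001, 0, 1],
    [-0.0008, 0.012, 0.0001, 0, 1],
    [-0.0008, 0.014, 0.0001, 0, 1],
    [-0.0008, 0.014, 0.0001, 0, 1],
  ],
)

```text
time: 7.85
ee_pos: [638.8, -173.4, 176.6]
eef_rot: [-1.549, 0.306, -0.305]
wrist_force: [0.6, 0.2, -1.4]
width: 28.1
```

It went over the rim freely. Lowering to home.

Request:
move_arm(
  targets=[
    [0, 0.005, 0, 0, 1],
    [0, 0.01, 0, 0, 1],
    [0, 0.015, 0, 0, 1],
    [0, 0.019, 0, 0, 1],
    [0, 0.022, 0, 0, 1],
    [0, 0.0235, 0, 0, 1],
    [0, 0.0245, 0, 0, 1],
    [0, 0.0245, 0, 0, 1],
  ],
)

```text
time: 8.52
ee_pos: [638.9, -173.5, 154.0]
eef_rot: [-1.55, 0.305, -0.307]
wrist_force: [-3.5, 1.5, 7.1]
width: 28.6
```

Request:
move_arm(
  targets=[
    [0, 0.001, 0, 0, 1],
    [0, 0.002, 0, 0, 1],
    [0, 0.002, 0, 0, 1],
    [0, 0.001, 0, 0, 0.2],
    [0, 0.0, 0, 0, -0.2],
    [0, 0.0, 0, 0, -0.3],
    [0, 0.0, 0, 0, -0.3],
    [0, 0.0, 0, 0, -0.3],
  ],
)

```text
time: 9.18
ee_pos: [638.9, -173.5, 152.2]
eef_rot: [-1.549, 0.306, -0.305]
wrist_force: [-0.2, -0.2, -0.0]
width: 55.7
```

```bash
python3 - <<'E'
from h import *
p=get_state(); print(p['ee_pos'].round(1),p['wrist_force'].round(1)); print('to capR hover',delta((428,-174,171),p))
E
```

```text
[ 638.9 -173.5  152.2] [-0.2 -0.2 -0. ]
to capR hover [-194.9  -18.7  -80.6]
```

Request:
move_arm(
  targets=[
    [0, -0.03, 0, 0, -0.3],
    [0, -0.065, 0, 0, -0.3],
    [-0.025, -0.075, -0.01, 0, -0.3],
    [-0.06, -0.075, -0.025, 0, -0.3],
    [-0.095, -0.07, -0.04, 0, -0.3],
    [-0.13, -0.055, -0.053, 0, -0.3],
    [-0.163, -0.04, -0.067, 0, -0.3],
    [-0.19, -0.02, -0.08, 0, -0.3],
  ],
)

```text
time: 9.85
ee_pos: [430.8, -174.8, 172.8]
eef_rot: [-1.55, 0.304, -0.307]
wrist_force: [1.8, -1.4, -0.2]
width: 55.5
```

Request:
move_arm(
  targets=[
    [0, 0, 0, 0, -0.3],
    [0, 0, 0, 0, -0.3],
    [0, 0, 0, 0, -0.3],
  ],
)

```text
time: 10.1
ee_pos: [433.7, -175.9, 173.3]
eef_rot: [-1.55, 0.305, -0.308]
wrist_force: [0.5, -1.1, 0.1]
width: 55.6
```

```bash
python3 - <<'E'
from h import *
W=take('wrist','w4'); p=get_state(); print(p['ee_pos'])
r=disc(W,(426,-174),72,84,25)[1:];print(r); k=disc(W,(426,-174),33,42,45)[1:];print(k)
print(delta((*((r[3]+k[3])/2),43)))
S=take('scene','s4')
a=cv2.convertScaleAbs(cv2.imread('pics/w4.png'),alpha=1.6,beta=15)
b=cv2.resize(cv2.convertScaleAbs(cv2.imread('pics/s4.png'),alpha=1.4,beta=15)[180:300,200:400],None,fx=2,fy=2,interpolation=cv2.INTER_CUBIC)
cv2.imwrite('pics/v4.png',np.vstack([cv2.resize(a,(480,300)),np.hstack([b,np.zeros((240,80,3),np.uint8)])]))
E
```

```text
[ 434.03951987 -175.92193205  173.37830228]
(1307, array([ 421.7, -175. ,   76.9]), np.float64(77.3), array([ 422.6, -175.7]), 15.2, (np.float64(319.1), np.float64(186.6)))
(3108, array([ 417.9, -173.1,   37.2]), np.float64(37.6), array([ 422.6, -175.4]), 32.8, (np.float64(320.2), np.float64(169.8)))
[-11.  130.4  -3.9]
```

View pics/v4.png

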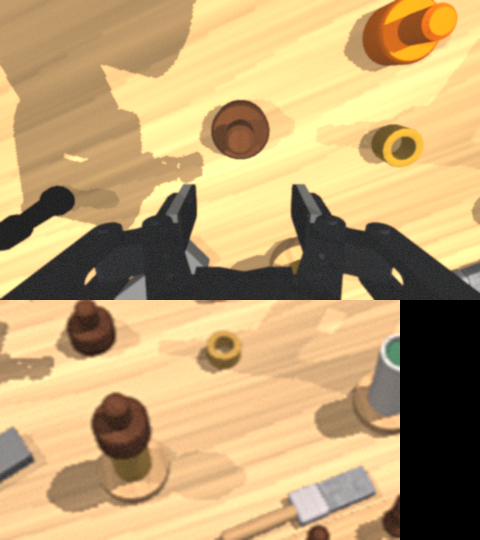

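The brass tube is capped, level and home (lower crop ~(122,425)). The second walnut cap is in view at (320,170) full-size and unobstructed. Grasping it.

Request:
move_arm(
  targets=[
    [-0.011, 0.04, -0.0039, 0, -0.3],
    [-0.011, 0.08, -0.0039, 0, -0.3],
    [-0.011, 0.115, -0.0039, 0, -0.3],
    [-0.011, 0.13, -0.0039, 0, -0.3],
    [-0.011, 0.13, -0.0039, 0, -0.3],
    [-0.011, 0.13, -0.0039, 0, 0.1],
    [-0.011, 0.13, -0.0039, 0, 1],
    [-0.011, 0.13, -0.0039, 0, 1],
  ],
  grip_force=60,
)

```text
time: 10.87
ee_pos: [422.2, -175.3, 44.1]
eef_rot: [-1.551, 0.303, -0.308]
wrist_force: [1.6, -0.5, 1.3]
width: 28.7
```

Request:
move_arm(
  targets=[
    [0, 0, 0, 0, 1],
    [0, 0, 0, 0, 1],
    [0, 0, 0, 0, 1],
    [0, 0, 0, 0, 1],
  ],
)

```text
time: 11.2
ee_pos: [422.2, -175.4, 44.1]
eef_rot: [-1.551, 0.303, -0.309]
wrist_force: [1.2, -1.1, 7.9]
width: 28.4
```

Request:
move_arm(
  targets=[
    [0, -0.03, 0, 0, 1],
    [0, -0.07, 0, 0, 1],
    [0.005, -0.105, 0.015, 0, 1],
    [0.015, -0.135, 0.04, 0, 1],
    [0.025, -0.16, 0.07, 0, 1],
    [0.035, -0.18, 0.1, 0, 1],
    [0.047, -0.19, 0.135, 0, 1],
    [0.06, -0.19, 0.17, 0, 1],
  ],
)

```text
time: 11.87
ee_pos: [542.5, -38.9, 236.2]
eef_rot: [-1.55, 0.302, -0.311]
wrist_force: [0.5, -1.3, -0.7]
width: 28.6
```

Request:
move_arm(
  targets=[
    [0.013, 0, 0.035, 0, 1],
    [0.026, 0, 0.07, 0, 1],
    [0.039, 0, 0.105, 0, 1],
    [0.05, 0, 0.135, 0, 1],
    [0.057, 0, 0.154, 0, 1],
    [0.057, 0, 0.154, 0, 1],
    [0.057, 0, 0.154, 0, 1],
  ],
)

```text
time: 12.45
ee_pos: [652.3, 81.2, 232.3]
eef_rot: [-1.55, 0.305, -0.304]
wrist_force: [0.4, 0.3, -1.5]
width: 28.8
```

```bash
python3 - <<'E'
from h import *
W=take('wrist','w5'); p=get_state(); print(p['ee_pos'],p['width'],p['wrist_force'].round(1))
r=disc(W,(660,171),134,144,45)[1:];print(r)
a,b,h=heldcap(W,p['ee_pos']);print(a,b,'skirt top',h, 'cap-tcp',delta((*b,p['ee_pos'][2])))
c=(a+b)/2;print('move',delta(p['ee_pos']+[*(r[3]-c),0]))
E
```

```text
[651.99983187  80.41226309 232.65191344] 28.6395511482651 [-0.6  0.1 -0.9]
(1646, array([659. , 171.8, 138.9]), np.float64(139.4), array([659.7, 171.7]), 27.3, (np.float64(448.7), np.float64(164.0)))
[652.90221449  81.10368422] [653.15544398  81.05517147] skirt top 225.79016616174601 cap-tcp [ 0.8 -0.   1. ]
move [-28.2  -0.   86.4]
```

Request:
move_arm(
  targets=[
    [-0.012, 0, 0.035, 0, 1],
    [-0.024, 0.0, 0.07, 0, 1],
    [-0.0282, 0.02, 0.0864, 0, 1],
    [-0.0282, 0.037, 0.0864, 0, 1],
    [-0.0282, 0.041, 0.0864, 0, 1],
    [-0.0282, 0.041, 0.0864, 0, 1],
    [-0.0282, 0.041, 0.0864, 0, 1],
  ],
)

```text
time: 13.08
ee_pos: [659.3, 169.9, 192.9]
eef_rot: [-1.549, 0.306, -0.308]
wrist_force: [-0.2, -0.1, 0.2]
width: 28.3
```

```bash
python3 - <<'E'
from h import *
p=get_state(); print(p['ee_pos'].round(1),p['wrist_force'].round(1)); d=delta((659.8,171.6,184.5),p); print('corr x',d[0]-1.0,'y',d[1],'z',d[2]-.5)
E
```

```text
[659.3 169.9 192.9] [-0.2 -0.1  0.2]
corr x -1.2 y 8.4 z 1.3
```

Request:
move_arm(
  targets=[
    [-0.001, 0.003, 0.001, 0, 1],
    [-0.001, 0.006, 0.001, 0, 1],
    [-0.001, 0.008, 0.001, 0, 1],
    [-0.001, 0.01, 0.001, 0, 1],
    [-0.001, 0.012, 0.001, 0, 1],
    [-0.001, 0.013, 0.001, 0, 1],
    [-0.001, 0.013, 0.001, 0, 1],
  ],
)

```text
time: 13.67
ee_pos: [658.5, 172.5, 178.3]
eef_rot: [-1.549, 0.306, -0.305]
wrist_force: [0.2, 0.0, -1.3]
width: 28.8
```

It's on freely, so this is the 57 mm cap. Lowering to home.

Request:
move_arm(
  targets=[
    [0, 0.005, 0, 0, 1],
    [0, 0.01, 0, 0, 1],
    [0, 0.015, 0, 0, 1],
    [0, 0.019, 0, 0, 1],
    [0, 0.022, 0, 0, 1],
    [0, 0.024, 0, 0, 1],
    [0, 0.0255, 0, 0, 1],
    [0, 0.0255, 0, 0, 1],
  ],
)

```text
time: 14.33
ee_pos: [658.6, 172.5, 154.1]
eef_rot: [-1.549, 0.305, -0.307]
wrist_force: [-2.3, -0.7, 3.6]
width: 28.5
```

Request:
move_arm(
  targets=[
    [0, 0.001, 0, 0, 1],
    [0, 0.002, 0, 0, 1],
    [0, 0.0025, 0, 0, 1],
    [0, 0.001, 0, 0, 0.2],
    [0, 0.0, 0, 0, -0.2],
    [0, 0.0, 0, 0, -0.3],
    [0, 0.0, 0, 0, -0.3],
    [0, 0.0, 0, 0, -0.3],
  ],
)

```text
time: 15.0
ee_pos: [658.6, 172.5, 152.7]
eef_rot: [-1.549, 0.306, -0.305]
wrist_force: [0.1, 0.4, -0.1]
width: 55.5
```

Request:
move_arm(
  targets=[
    [0, -0.03, 0, 0, -0.3],
    [0, -0.065, 0, 0, -0.3],
    [0, -0.085, 0, 0, -0.3],
    [-0.01, -0.09, -0.035, 0, -0.3],
    [-0.02, -0.09, -0.07, 0, -0.3],
    [0.01, -0.09, -0.1, 0, -0.3],
    [0.02, -0.09, -0.11, 0, -0.3],
    [0.02, -0.09, -0.11, 0, -0.3],
  ],
)

```text
time: 15.67
ee_pos: [636.4, 59.7, 242.8]
eef_rot: [-1.549, 0.309, -0.309]
wrist_force: [0.8, 0.2, 0.4]
width: 56.0
```

```bash
python3 - <<'E'
from h import *
p=get_state(); print(p['ee_pos'].round(1),p['width'],p['time'])
W=take('wrist','w6');S=take('scene','s6');T=take('top','t6')
for n,xy in(('alu',(659.8,171.6)),('brass',(640.7,-172.7))):
  for nm,s in(('w',W),('t',T),('s',S)):
    for h0,h1,r in((180,194,25),(143,153,45)):
      try:
        m,N,mean,med,c,rad,uv=disc(s,xy,h0,h1,r); P=cloud(s)[m]; A=np.c_[P[:,:2]-mean[:2],np.ones(len(P))]
        print(n,nm,h0,N,med,c,rad,'slope',np.linalg.lstsq(A,P[:,2],rcond=None)[0][:2].round(3))
      except Exception as e: print(n,nm,h0,'none')
b=cv2.resize(cv2.convertScaleAbs(cv2.imread('pics/s6.png'),alpha=1.4,beta=15)[110:310,130:480],None,fx=2,fy=2,interpolation=cv2.INTER_CUBIC)
cv2.imwrite('pics/v6.png',b)
E
```

```text
[636.4  59.7 242.8] 55.98002026416137 15.6667
alu w 180 2032 187.3 [658.7 172.6] 15.7 slope [0.078 0.072]
alu w 143 4029 147.7 [658.9 172.4] 33.0 slope [0.013 0.01 ]
alu t 180 10 186.0 [658.9 180.6] 8.9 slope [-0.074 -0.679]
alu t 143 73 147.3 [659.7 169.5] 32.5 slope [0.005 0.012]
alu s 180 125 187.4 [661.1 171.3] 15.6 slope [-0.091  0.077]
alu s 143 329 148.0 [660.8 172. ] 32.9 slope [-0.012  0.011]
brass w 180 1393 186.9 [ 639.8 -171.9] 15.2 slope [ 0.033 -0.197]
brass w 143 2975 147.6 [ 638.2 -171.9] 32.6 slope [ 0.023 -0.035]
brass t 180 87 186.5 [ 640.1 -176.5] 14.9 slope [ 0.013 -0.064]
brass t 143 247 147.3 [ 639.5 -176. ] 32.9 slope [ 0.014 -0.011]
brass s 180 144 187.1 [ 640.1 -173.6] 15.2 slope [-0.103 -0.013]
brass s 143 383 148.0 [ 640.5 -173.7] 33.4 slope [-0.009  0.004]
```

View pics/v6.png

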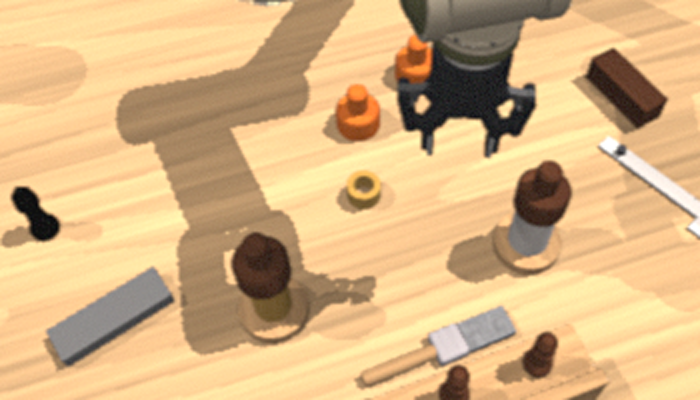

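The view shows both tubes capped, at crop (263,265) and (542,190), with bystanders unmoved and the gripper clear. Skirt tops measure 147.3–148.0 mm (148 when home), with a slope of about 1%. Handing in.

```bash
python3 -c "
from bench import ctrl,get_state
print(get_state()['time']); print(ctrl.sign_off())"
```

```text
15.8167
the job is handed in; nothing more can be done
None
```

Both tubes are closed with the right caps, pushed home and released. I handed the job in at 15.8 s of the 51 s allowed.

- **Which cap is which:** I tried the cap at about (459, 122) on the aluminium tube first. It stopped on the rim at about 18 N, and a light ±2.5 mm search found no drop, so it is the 51 mm cap. It then slid freely onto the brass tube. The other cap, at about (423, -176), is the 57 mm one and went freely onto the aluminium tube.
- **Height and level:** Both skirt tops measure 147.3–148.0 mm (148 when home) and both knob tops about 187 mm (188 when home). The lower end of those readings matches the camera's usual 0.5 mm low bias. Skirt slopes are about 1%. The wrist-view fit of the brass cap gave up to 3.5%, but it sees that cap obliquely near the image edge.
- **Rest of the scene:** The orange look-alikes and the bystanders in the last view look untouched, and the gripper was clear and open.
- **Disagreements:** The three cameras differ by 2–4 mm in horizontal position, roughly as expected from their calibration. The top-view reading of the aluminium cap's knob was unusable because the arm hid most of it. I fitted the caps using wrist-camera positions only.

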